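# Load the milling arbor with its spacers

## Robot

A 6-joint arm with a two-finger parallel gripper is mounted at the origin on the work surface. World frame = base frame: x ahead of the robot, y to its left, z up, the work surface at z = 0. Lengths are in m, angles in degrees, forces in N, time in s.
With the tool pointing down it reaches from about 0.325 to 0.775 m from the base axis. Payload 5.5 kg.
Tool frame: the origin (TCP) lies at the centre of the arm's flange, where the gripper is bolted on; the fingertips stand 182 mm ahead of it and the grasp point (between the pads) lies 163 mm ahead of it; z points along the fingers, y is the direction in which the jaws open and shut (so a half turn about z gives the same grasp; the last joint's range is limited). The gripper opens to 88 mm and grips with 3 to 60 N. Pads are 20 mm wide; open, the fingers measure 115 mm over their backs; the gripper's body (75 mm by 178 mm) begins 61 mm behind the grasp point.
Start: joints at [63.386, 5.22, 70.514, -0, 104.267, -3.249], TCP at [0.238, 0.551, 0.405] pointing down, gripper open.
Joint ranges: [-164.24, 164.24], [-49.07, 125.15], [9.68, 141.18], [-86.29, 266.29], [3.28, 154.24], [-151.56, 151.56]. Speed limits (degrees/s): [147.25, 147.25, 172.46, 180, 180, 180].

## Interface

Orientations are given as [roll, pitch, yaw] about the fixed x, y, z axes, in that order (R = Rz(yaw) Ry(pitch) Rx(roll)).
In Python, from station import r gives the robot as it stands. The module is installed in compiled form; this text tells all that it offers. Calls block until the motion is done:
- r.reach(position, orientation): joint-space move of the TCP to a pose.
- r.servo_line(position, rotation=None, speed=0.15): straight line of the TCP; rotation=None keeps the orientation; speed is the mean speed in m/s.
- r.move_joints(angles): joint-space move.
- r.let_go() and r.grab(squeeze=None): open the fingers fully, or close them until they stop; squeeze is the grip in N (None keeps the last).
- r.wait(seconds).
- r.inverse_kinematics(position, orientation): joint angles nearest the present ones, or None.
- r.sense(): the state.
- r.snapshot(name): name is "scene" or "top" or "wrist"; returns a dict with "frame" (480x640x3 uint8, red, green, blue), "fx", "fy", "cx", "cy" (pixels), "R" (3x3) and "t" (3): a world point X has camera coordinates R X + t. Camera axes: x right, y down, z forward; pixel columns grow to the right and rows downward; lengths in m; the calibration is good to about 2 mm. A picture is of the moment at which its call begins. There is no depth.
A pose or a line that the arm cannot do raises r.IKError and nothing moves.
- r.hand_in(): hands the job in, once; it reports no verdict.
The state is a dict: "clock": time; "joints": joint angles; "joint_vel": joint speeds; "joint_torque": joint torques, N m; "tcp_pos": TCP position; "orientation": TCP orientation; "contact_force": force on the tool from outside, world axes, zero at the start; "torque": the same for the moment, N m; "opening": finger opening in m.
Only numpy, scipy, OpenCV 4.12 (cv2) and the standard library are available. Lean on these libraries where they do the work, as an engineer would, in place of code of your own. Each camera call takes 0.05 s, during which the arm holds its last target.

## Task

Thread the three spacer rings onto the upright milling arbor, the thickest at the bottom, then the middle one, then the thinnest. Push each one down against the arbor's drag until it is fully home, and press it there for a moment with about 20 newtons before fitting the next; never load the stack with more than 30. Leave the finished stack flat and without gaps, let go of it, and leave the other things on the table where they are.

Things in the scene. Friction and masses are not known exactly. Their poses are not given: they have to be found in the camera images.
- stand: fixed arbor stand: a green square base 110 x 110 mm, 18 mm high, with a round boss, a brass adjusting nut on the boss and a sprung orange washer on the nut. Origin: centre of the base's underside, at table level under the arbor's axis; z up.
- boss_top (a point): centre of the boss's top, 25 mm above the table on the arbor's axis. Above it the brass nut (38 mm across) carries the orange thrust washer (44 mm across) on which the stack rests. The nut is set anywhere so that the washer's free top is 46 to 62 mm above the table: this is not measured. The washer gives about 1 mm per 12 N and bottoms after 4 mm.
- arbor: fixed upright steel arbor in the stand, 25 mm across; its top 10 mm taper. Three sprung jaws, from 46 to about 90 mm above the table, stand out 2 to 3 mm and drag in the bore of a ring: about 4 to 10 N to slide the first ring down, up to 5 N for those above it, so it does not fall home by itself. Origin: on the arbor's axis at table level; z is the axis.
- arbor_tip (a point): centre of the arbor's flat top, 14 mm across, 104 mm above the table, on its axis
- spacer_large: the thickest spacer, a dark steel ring, 56 mm outside diameter, 16 mm thick, 235 g, lying flat on the table at the start. Its bore is 27 mm across. Origin: on its axis at the underside; z is its axis. Both faces are alike. It may be 15 % lighter or heavier than stated.
- spacer_medium: the middle spacer, a brass ring, 48 mm outside diameter, 12 mm thick, 125 g, lying flat on the table at the start. Its bore is 27 mm across. Origin: on its axis at the underside; z is its axis. Both faces are alike. It may be 15 % lighter or heavier than stated.
- spacer_small: the thinnest spacer, a pale aluminium ring, 40 mm outside diameter, 8 mm thick, 45 g, lying flat on the table at the start. Its bore is 27 mm across. Origin: on its axis at the underside; z is its axis. Both faces are alike. It may be 15 % lighter or heavier than stated.
- wrench: a steel open-ended wrench 170 mm long, a bystander lying on the table; origin under its middle
- die: a round dark thread-cutting die, 38 mm across, 11 mm thick, a bystander lying on the table; origin under its middle
- cutter: a toothed steel milling cutter, about 74 mm across, 10 mm thick, a bystander lying on the table; origin under its middle
- hex_nut: a brass hexagon nut, about 40 mm across, 16 mm high, a bystander lying on the table; origin under its middle
- stone: a grey sharpening stone, 130 x 25 x 14 mm, a bystander lying on the table; origin under its middle
Mind the look-alikes: they are no part of the job. What is shaped like the spacer_large but orange is not meant.

How it is judged:
By the outcome, as a careful person would: the job done as asked, in the order asked, and still so for the second after the job is handed in, with the robot touching nothing.
It also fails if it takes over 72 s, if anything falls off the work surface, if the arm or the gripper's body presses on something with over 40 N, if the wrist force passes 120 N, or if a joint passes its speed limit or range.

## Working session

There is one attempt and no reset: what is moved stays moved. The work goes in short steps, each a Python script; the robot and the scene stay as the last script left them, time stands still between calls to the robot, and variables do not carry over. Pictures are saved under pics/ and viewed, and the job is handed in when it is done.

```bash
mkdir -p pics; python3 - <<'E'
from station import r
import cv2,pickle
d={}
for n in ["scene","top","wrist"]:
    s=r.snapshot(n); d[n]=s
    cv2.imwrite(f"pics/{n}0.png",s["frame"][:,:,::-1])
    print(n,s["fx"],s["fy"],s["cx"],s["cy"],s["R"],s["t"])
pickle.dump(d,open("s0.pkl","wb"))
print(r.sense())
E
```

```text
scene 547.3115445479369 547.3115445479369 323.3975921958357 243.89422307343153 [[ 0.56668651  0.82393036 -0.00227236]
 [ 0.67800172 -0.46788259 -0.56692112]
 [-0.46816672  0.31972588 -0.82376895]] [-0.31202116 -0.30804265  1.52222479]
top 490.5243619331982 490.5243619331982 317.78263934463985 243.54594379177394 [[ 9.09009341e-04 -9.99989176e-01  4.56308706e-03]
 [-9.84354043e-01 -1.69879277e-03 -1.76193737e-01]
 [ 1.76199581e-01 -4.33153144e-03 -9.84344932e-01]] [0.00616864 0.5529277  0.98620404]
wrist 428.7704196796946 428.7704196796946 318.63059955849735 236.87629225663585 [[ 0.39751066  0.91759635 -0.00148636]
 [ 0.88956278 -0.38496792  0.24592226]
 [ 0.22508517 -0.09907893 -0.96928841]] [-0.60038809 -0.0291167   0.38972486]
{'clock': 0.15, 'joints': array([ 6.33865991e+01,  5.25450368e+00,  7.05635423e+01, -1.82159391e-04,
        1.04267003e+02, -3.24775016e+00]), 'joint_vel': array([-0.02057707, -0.07937758, -0.25318618,  0.01102438, -0.10731566,
        0.05660565]), 'joint_torque': array([ 2.45862895e-03, -4.47048211e+01, -4.06905162e+01,  6.98141288e-02,
        2.75422860e-02, -1.04572380e-04]), 'tcp_pos': array([0.23797754, 0.55084976, 0.40377732]), 'orientation': array([-1.79915077e+02, -4.64201892e-03,  1.56634301e+02]), 'contact_force': array([-0.74625846,  0.53406446, -0.01288461]), 'torque': array([0.03412832, 0.01023549, 0.02772945]), 'opening': 0.08784206004313994}
```

View pics/top0.png

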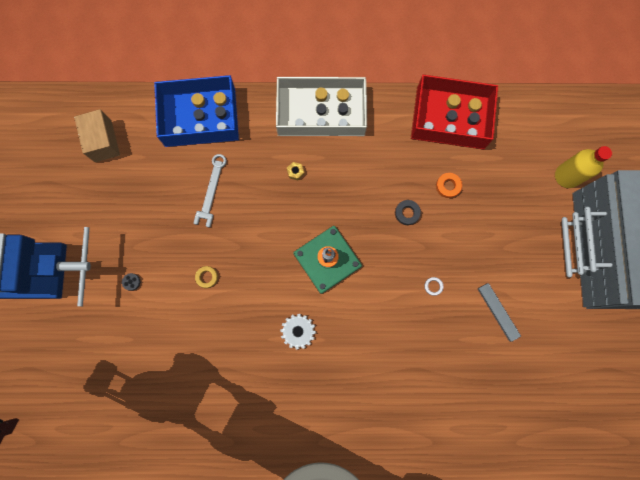

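View pics/scene0.png

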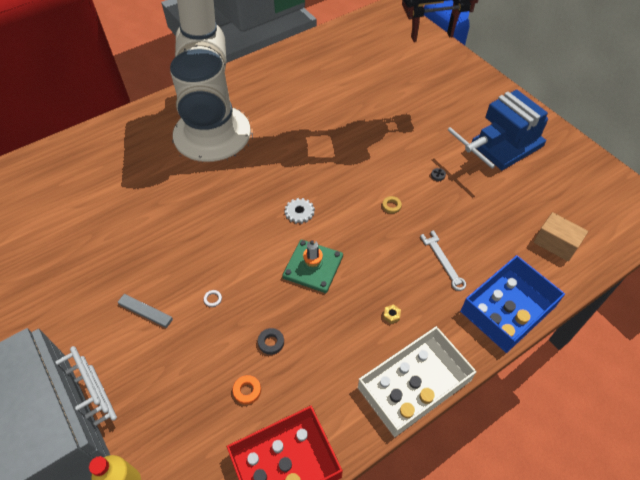

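View pics/wrist0.png

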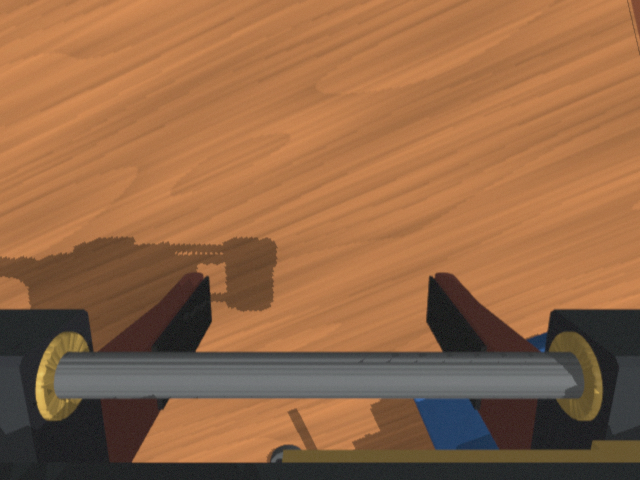

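In the top view: (408,212) is the dark ring (large) and (450,185) the orange look-alike. The brass ring (medium) is at (206,277) and the brass hex nut at (296,171). The pale small ring is at (434,286), the dark die at (132,282) and the toothed cutter at (298,331). The stand is at (328,260). I'll confirm these in crops and measure them.

```bash
cat > vis.py <<'E'
import numpy as np,cv2
def ray(s,u,v,z):
    K=np.array([(u-s["cx"])/s["fx"],(v-s["cy"])/s["fy"],1.0]);R=np.array(s["R"]);t=np.array(s["t"])
    c=-R.T@t;d=R.T@K
    return c+d*(z-c[2])/d[2]
def proj(s,X):
    p=np.array(s["R"])@np.array(X)+np.array(s["t"]);return np.array([s["fx"]*p[0]/p[2]+s["cx"],s["fy"]*p[1]/p[2]+s["cy"]])
E
python3 - <<'E'
import pickle,cv2,numpy as np
from vis import *
d=pickle.load(open("s0.pkl","rb"))
px={"top":{"L":(408,212),"M":(206,277),"S":(434,286),"A":(328,260)},"scene":{"L":(270,341),"M":(391,205),"S":(213,298),"A":(313,260)}}
h={"L":.016,"M":.012,"S":.008}
for n in px:
    f=d[n]["frame"];hsv=cv2.cvtColor(f,cv2.COLOR_RGB2HSV)
    # background colour distance : wood
    tiles=[]
    for k,(u,v) in px[n].items():
        R=24 if k!="A" else 40
        c=f[v-R:v+R,u-R:u+R]; tiles.append(cv2.resize(c[:,:,::-1],(360,270) if 0 else (280,280),interpolation=cv2.INTER_CUBIC))
        H=hsv[v-R:v+R,u-R:u+R].astype(int)
        if k=="L": m=(H[...,2]<75)
        elif k=="S": m=(H[...,1]<90)&(H[...,2]>120)
        elif k=="M": m=(H[...,0]>=17)&(H[...,0]<35)&(H[...,1]>90)
        else: m=(H[...,0]>60)&(H[...,0]<95)&(H[...,1]>80)
        m=m.astype(np.uint8)
        cs,_=cv2.findContours(m,cv2.RETR_EXTERNAL,cv2.CHAIN_APPROX_NONE)
        c=max(cs,key=cv2.contourArea)+np.array([u-R,v-R])
        if k!="A":
            e=cv2.fitEllipse(cv2.convexHull(c)); P=ray(d[n],*e[0],h[k]/2)
            q=[ray(d[n],*p[0],h[k]/2)for p in c]; dia=2*np.mean([np.linalg.norm(x-P) for x in q])
            print(n,k,np.round(e[0],1),np.round(e[1],1),P.round(4),"dia",round(dia,4))
        else:
            rc=cv2.minAreaRect(c);b=cv2.boxPoints(rc)
            hull=cv2.convexHull(c);ap=cv2.approxPolyDP(hull,5,True)[:,0]
            Q=np.array([ray(d[n],*p,.018) for p in ap])
            print(n,"stand",ap.tolist(),Q.round(4).tolist(),Q.mean(0).round(4))
    cv2.imwrite(f"pics/crop_{n}.png",cv2.resize(np.vstack([np.hstack(tiles[:2]),np.hstack(tiles[2:])]),(560,560)))
E
```

```text
top L [406.8 214.8] [19.2 23.7] [ 0.6256 -0.191   0.008 ] dia 0.045
top M [205.9 276.7] [21.7 22.4] [0.4871 0.2496 0.006 ] dia 0.0466
top S [433.5 285.9] [18.3 19.2] [ 0.4679 -0.2448  0.004 ] dia 0.0396
top stand [[333, 226], [360, 266], [320, 292], [294, 252]] [[0.5976, -0.0265, 0.018], [0.5094, -0.0844, 0.018], [0.4533, 0.0019, 0.018], [0.5398, 0.0583, 0.018]] [ 0.525  -0.0127  0.018 ]
scene L [270.1 343.4] [21.3 24.3] [ 0.6361 -0.1954  0.008 ] dia 0.0452
scene M [391.5 204.2] [16.5 18.9] [0.4863 0.2512 0.006 ] dia 0.0486
scene S [212.2 297.9] [16.6 18.6] [ 0.4673 -0.244   0.004 ] dia 0.0404
scene stand [[341, 253], [326, 291], [283, 277], [299, 243]] [[0.54, 0.057, 0.018], [0.6035, -0.0293, 0.018], [0.5185, -0.0886, 0.018], [0.4608, -0.0079, 0.018]] [ 0.5307 -0.0172  0.018 ]
```

View pics/crop_top.png

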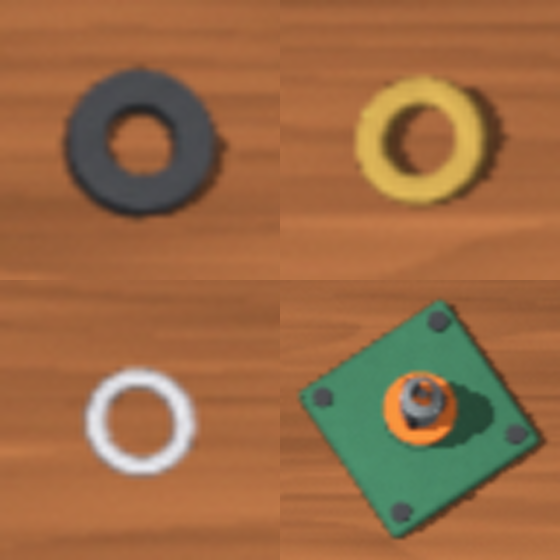

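View pics/crop_scene.png

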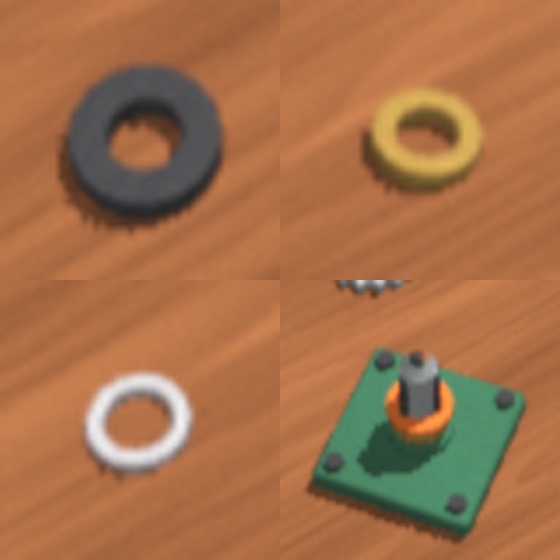

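The crops confirm the three rings: plain dark, plain brass round and pale thin. The dark mask caught part of the shadow, so I'll fix it, triangulate the arbor and work out the wrist camera's geometry.

```bash
python3 - <<'E'
import pickle,cv2,numpy as np
from vis import *
d=pickle.load(open("s0.pkl","rb"))
for n,(u,v) in {"top":(408,212),"scene":(270,341)}.items():
    f=d[n]["frame"];H=cv2.cvtColor(f,cv2.COLOR_RGB2HSV)[v-24:v+24,u-24:u+24].astype(int)
    m=(H[...,1]<70).astype(np.uint8)
    cs,_=cv2.findContours(m,cv2.RETR_EXTERNAL,cv2.CHAIN_APPROX_NONE);c=max(cs,key=cv2.contourArea)+np.array([u-24,v-24])
    e=cv2.fitEllipse(cv2.convexHull(c));print(n,e,ray(d[n],*e[0],.008).round(4))
w=d["wrist"];R=w["R"];c=-R.T@w["t"];print("wristcam",c)
import scipy.spatial.transform as T
tcp=np.array([.23797754,.55084976,.40377732]);Rt=T.Rotation.from_euler("xyz",[-179.915,-.0046,156.634],degrees=True).as_matrix()
print("cam in tool",Rt.T@(c-tcp)); print("cam axes in tool\n",(R@Rt).round(3))
print("grasp px",proj(w,tcp+Rt@[0,0,.163]),"floor below",proj(w,tcp+Rt@[0,0,.4]))
for n in ["top","scene"]:
    for z in [.018,.05,.104]: print(n,z,proj(d[n],[.528,-.0145,z]).round(1))
    u,v={"top":(328,256),"scene":(313,252)}[n]
    x=d[n]["frame"][v-22:v+22,u-22:u+22,::-1];cv2.imwrite(f"pics/arb_{n}.png",cv2.resize(x,(528,528),interpolation=cv2.INTER_CUBIC))
a=[cv2.imread(f"pics/arb_{n}.png") for n in ["top","scene"]];cv2.imwrite("pics/arb.png",cv2.resize(np.hstack(a),(800,400)))
E
```

```text
top ((407.62109375, 212.05770874023438), (24.168787002563477, 24.58110237121582), 119.14970397949219) [ 0.6317 -0.1929  0.008 ]
scene ((270.3564453125, 340.7911071777344), (25.163644790649414, 25.93552017211914), 45.79348373413086) [ 0.6313 -0.1918  0.008 ]
wristcam [0.17684051 0.57831845 0.38402385]
cam in tool [0.06701577 0.00099815 0.01975739]
cam axes in tool
 [[-0.001  1.     0.   ]
 [-0.969 -0.001 -0.246]
 [-0.246 -0.     0.969]]
grasp px [316.05935974 318.91597439] floor below [317.59408591 205.04848394]
top 0.018 [327.6 257.4]
top 0.05 [328.  255.2]
top 0.104 [328.6 251. ]
scene 0.018 [312.6 264.2]
scene 0.05 [312.3 256.5]
scene 0.104 [311.9 242.9]
```

View pics/arb.png

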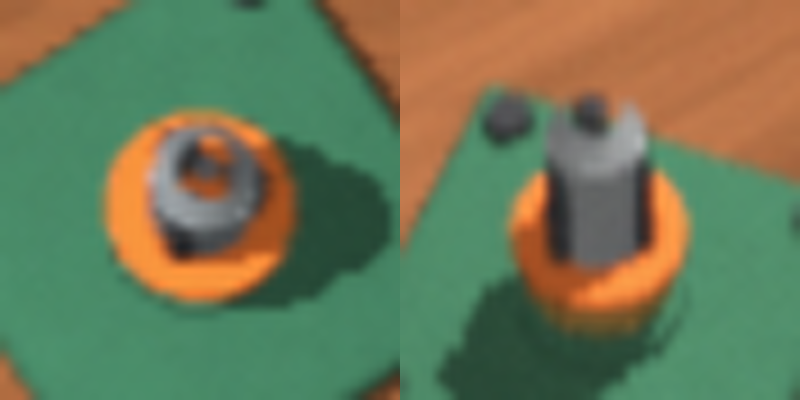

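```bash
python3 - <<'E'
from station import r
import cv2,pickle
try:
    r.reach([.527,-.014,.366],[180,0,122]); s=r.sense();print(s["clock"],s["tcp_pos"],s["contact_force"])
except Exception as e: print(repr(e))
a=r.snapshot("wrist");cv2.imwrite("pics/w_arb.png",a["frame"][:,:,::-1])
r.reach([.6315,-.1925,.28],[180,0,122]); s=r.sense();print(s["clock"],s["tcp_pos"],s["contact_force"])
b=r.snapshot("wrist");cv2.imwrite("pics/w_L.png",b["frame"][:,:,::-1])
pickle.dump((a,b),open("s1.pkl","wb"))
E
```

```text
2.4167 [ 0.52707931 -0.01326675  0.36608624] [ 0.11343847  0.17844683 -0.55113301]
3.3667 [ 0.63158594 -0.19153167  0.28082137] [-0.20116436  0.83476146  1.08947361]
```

View pics/w_arb.png

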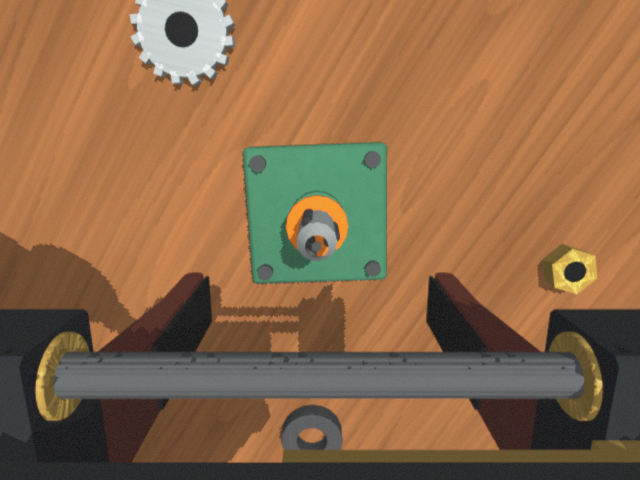

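View pics/w_L.png

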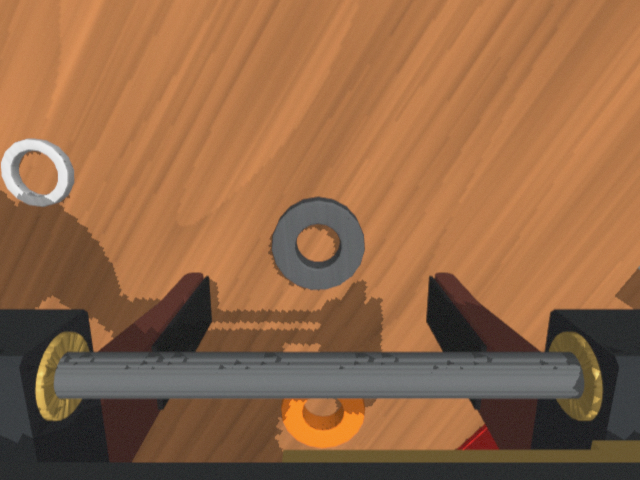

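The wrist views show the arbor tip near (316,245), the orange washer at (317,227) and the dark ring at (318,243). Next I measure all three.

```bash
python3 - <<'E'
import pickle,cv2,numpy as np
from vis import *
a,b=pickle.load(open("s1.pkl","rb"))
def cont(f,fn,box):
    H=cv2.cvtColor(f,cv2.COLOR_RGB2HSV).astype(int);x0,y0,x1,y1=box
    m=fn(H[...,0],H[...,1],H[...,2]).astype(np.uint8)[y0:y1,x0:x1]
    cs,_=cv2.findContours(m,cv2.RETR_EXTERNAL,cv2.CHAIN_APPROX_NONE);return max(cs,key=cv2.contourArea)+np.array([x0,y0])
g=cont(a["frame"],lambda h,s,v:(h>60)&(h<95)&(s>80),(220,120,420,300))
ap=cv2.approxPolyDP(cv2.convexHull(g),6,True)[:,0];Q=np.array([ray(a,*p,.018) for p in ap])
print(ap.tolist(),Q.round(4).tolist(),Q.mean(0),[round(np.linalg.norm(Q[i]-Q[i-1]),4) for i in range(len(Q))])
o=cont(a["frame"],lambda h,s,v:(h>5)&(h<20)&(s>200)&(v>180),(280,180,355,265))
hull=cv2.convexHull(o);e=cv2.fitEllipse(hull);print("washer",e)
for z in (.046,.05,.054,.058,.062):
    P=ray(a,*e[0],z);k=np.mean(e[1])/a["fx"]*(a["R"]@P+a["t"])[2];print(z,P.round(4),"dia",round(k,4))
for p in [(316,243),(316,246)]: print("tip",p,ray(a,*p,.104).round(4))
l=cont(b["frame"],lambda h,s,v:(s<70),(262,188,375,300))
e=cv2.fitEllipse(cv2.convexHull(l));P=ray(b,*e[0],.008);print("L",e,P.round(4),np.mean(e[1])/b["fx"]*(b["R"]@P+b["t"])[2])
l=cont(b["frame"],lambda h,s,v:(s<70)&(v>150),(0,130,80,215));e=cv2.fitEllipse(cv2.convexHull(l));P=ray(b,*e[0],.004);print("S",e,P.round(4))
cv2.imwrite("pics/w_arbz.png",cv2.resize(a["frame"][185:275,270:370,::-1],(800,600*9//7-171),interpolation=cv2.INTER_CUBIC))
E
```

```text
[[384, 144], [384, 277], [255, 281], [245, 149]] [[0.5396, 0.0607, 0.018], [0.5987, -0.0265, 0.018], [0.5119, -0.0849, 0.018], [0.4531, 0.0022, 0.018]] [ 0.52580577 -0.01212985  0.018     ] [np.float64(0.1044), np.float64(0.1054), np.float64(0.1046), np.float64(0.1051)]
washer ((316.3863525390625, 225.67828369140625), (57.40282440185547, 60.38536834716797), 99.13727569580078)
0.046 [ 0.5266 -0.014   0.046 ] dia 0.0423
0.05 [ 0.5261 -0.0132  0.05  ] dia 0.0417
0.054 [ 0.5256 -0.0124  0.054 ] dia 0.0412
0.058 [ 0.5252 -0.0116  0.058 ] dia 0.0406
0.062 [ 0.5247 -0.0109  0.062 ] dia 0.04
tip (316, 243) [ 0.5252 -0.0116  0.104 ]
tip (316, 246) [ 0.5261 -0.0132  0.104 ]
L ((317.7095947265625, 243.41075134277344), (91.61550903320312, 92.14286804199219), 42.15626907348633) [ 0.6324 -0.192   0.008 ] 0.056199228530823174
S ((35.054664611816406, 171.0072479248047), (64.41041564941406, 71.24877166748047), 126.5228042602539) [ 0.4665 -0.2442  0.004 ]
```

View pics/w_arbz.png

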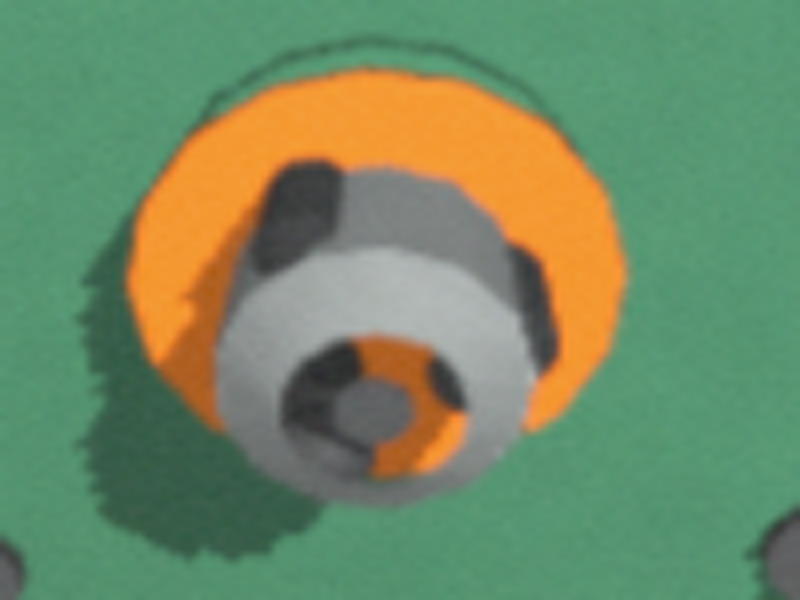

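The arbor axis is at (0.526,-0.0128); the tip, stand corners and washer agree to within about 1 mm. The large ring is at (0.6322,-0.192), and its measured diameter of 56.2 mm matches. Now to grasp it.

```bash
cat > hlp.py <<'E'
from station import r
import numpy as np,cv2
def st(tag="",w=0.0):
    if w: r.wait(w)
    s=r.sense();print(tag,"t%.2f"%s["clock"],"p",np.round(np.array(s["tcp_pos"])*1000,2),"F",np.round(s["contact_force"],1),"M",np.round(s["torque"],2),"op %.1f"%(s["opening"]*1000));return s
def pic(n,f):
    a=r.snapshot(n);cv2.imwrite("pics/"+f,a["frame"][:,:,::-1]);return a
E
python3 - <<'E'
from hlp import *
r.servo_line([.6322,-.192,.185],speed=.12);st("down",.1)
r.grab(45);st("grab",.1)
r.servo_line([.6322,-.192,.305],speed=.2);st("lift",.2)
r.reach([.526,-.0128,.305],[180,0,122]);st("over",.3)
import pickle;pickle.dump(pic("wrist","w2.png"),open("s2.pkl","wb"))
E
```

```text
down t4.46 p [ 632.57 -192.13  186.36] F [ 0.1 -0.8 -0.2] M [-0.03  0.03 -0.01] op 87.6
grab t5.18 p [ 632.17 -192.05  185.03] F [-0.3  0.3  0.3] M [-0.06  0.14 -0.03] op 54.7
lift t6.13 p [ 631.99 -191.93  302.52] F [-0.9 -0.5 -2.4] M [-0.05  0.   -0.01] op 54.5
over t7.28 p [526.47 -13.63 304.75] F [-0.1 -0.2 -2. ] M [-0.04  0.05  0.02] op 54.6
```

View pics/w2.png

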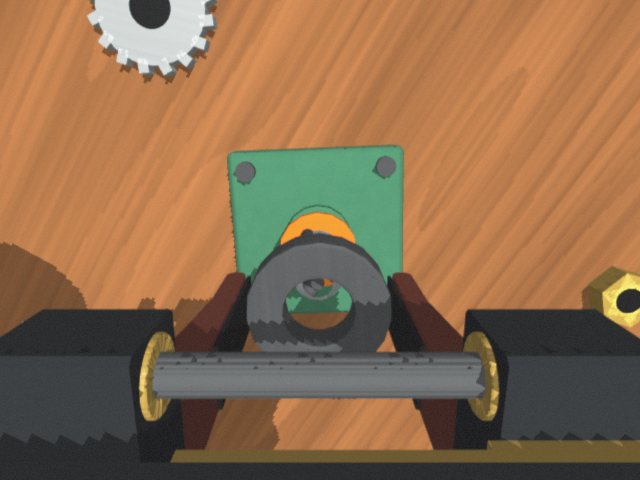

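The ring is held at (319,300), straddled by the pads. Now I thread it in steps while watching the force.

```bash
python3 - <<'E'
from hlp import *
for z in [.294,.288,.284,.280]:
    r.servo_line([.526,-.0128,z],speed=.05);s=st("z%.3f"%z,.1)
    F=s["contact_force"]
    if F[2]>8 or np.hypot(F[0],F[1])>8: print("STOP");break
E
```

```text
z0.294 t7.79 p [525.97 -12.74 293.96] F [-0.1 -0.7 -1.8] M [-0.06  0.03 -0.03] op 54.5
z0.288 t8.16 p [525.97 -12.77 287.97] F [ 0.   0.4 -1.6] M [-0.05 -0.03  0.  ] op 54.9
z0.284 t8.51 p [525.99 -12.8  283.95] F [ 0.2 -0.2 -2.5] M [-0.06  0.02 -0.02] op 54.6
z0.280 t8.86 p [525.98 -12.8  279.92] F [-0.1  0.2 -1.3] M [ 0.03  0.02 -0.  ] op 54.4
```

```bash
python3 - <<'E'
from hlp import *
z=.280
while z>.252:
    z-=.003
    r.servo_line([.526,-.0128,z],speed=.04);s=st("z%.3f"%z,.06)
    F=s["contact_force"]
    if F[2]>14 or np.hypot(F[0],F[1])>8: print("STOP");break
E
```

```text
z0.277 t9.17 p [525.96 -12.82 276.85] F [-0.2  0.4 -2.2] M [0.04 0.03 0.05] op 54.6
z0.274 t9.47 p [525.97 -12.8  273.87] F [ 0.1 -0.3 -1.4] M [-0.02  0.05 -0.03] op 54.6
z0.271 t9.78 p [526.01 -12.94 270.87] F [ 0.5 -0.9 -2.4] M [-0.25 -0.04  0.06] op 54.9
z0.268 t10.09 p [526.   -12.83 267.85] F [-0.3 -1.  -1.7] M [-0.29 -0.07  0.06] op 54.7
z0.265 t10.40 p [526.1  -12.72 264.83] F [ 1.4 -0.3 -1.7] M [-0.09 -0.22 -0.03] op 54.7
z0.262 t10.71 p [526.1  -12.78 262.2 ] F [-0.  -0.8  1.7] M [-0.11 -0.13 -0.03] op 54.8
z0.259 t11.02 p [526.09 -12.78 259.26] F [0.1 0.3 3.2] M [-0.12 -0.03 -0.02] op 54.7
z0.256 t11.32 p [526.08 -12.78 256.26] F [ 0.3 -1.1  4.1] M [-0.09 -0.   -0.04] op 54.8
z0.253 t11.63 p [526.07 -12.79 253.17] F [1.7 0.5 4. ] M [-0.13 -0.07 -0.01] op 54.3
z0.250 t11.94 p [526.07 -12.79 250.08] F [0.3 0.7 4.8] M [-0.07 -0.1  -0.04] op 54.6
```

```bash
cat > press.py <<'E'
from hlp import *
def press(x,y,z,zmin,base,stop=20.,coarse=.0015,fine=.0005,lat=8):
    """step down until F-base>... ; base = typical sliding reading"""
    while z>zmin:
        z-= coarse if s0(base) else fine
        r.servo_line([x,y,z],speed=.03)
        r.wait(.06);F=np.mean([r.sense()["contact_force"]],0)
        p=r.sense()["tcp_pos"];print("%.4f"%z,"%.2f"%(p[2]*1000),np.round(F,1))
        if F[2]>stop: break
        if np.hypot(F[0],F[1])>lat: print("LAT");break
    return z
def s0(base): return r.sense()["contact_force"][2]<base+2.5
E
python3 - <<'E'
from press import *
z=press(.526,-.0128,.250,.229,4.8,stop=19.5)
st("held",.3)
E
```

```text
0.2485 248.76 [0.6 0.2 5.2]
0.2470 247.30 [0.2 1.4 5. ]
0.2455 245.80 [ 0.  -0.7  6. ]
0.2440 244.27 [1.3 0.7 5.1]
0.2425 242.79 [ 0.5 -0.3  4.8]
0.2410 241.31 [ 0.6 -0.2  5.4]
0.2395 239.77 [ 0.8 -0.3  5.3]
0.2380 238.31 [-0.3  0.5  5.6]
0.2365 237.35 [-1.   0.7  8. ]
0.2360 237.33 [-1.4  0.3 10.1]
0.2355 237.30 [-2.7 -0.  12.2]
0.2350 237.18 [-4.1 -0.7 13.8]
0.2345 237.04 [-4.5 -0.1 15.5]
0.2340 236.91 [-5.1 -0.1 17.2]
0.2335 236.74 [-6.5  0.8 20.3]
held t16.87 p [526.04 -12.8  236.74] F [-6.7  0.6 19.2] M [-0.02  1.33 -0.02] op 54.5
```

The first ring met the washer at about 52.3 mm, inside the stated 46–62. There is some side load in x, so I'll relieve it and raise the press slightly to cover the roughly 7 N of drag.

```bash
python3 - <<'E'
from press import *
r.servo_line([.5252,-.0128,.2335],speed=.03);st("x",.1)
r.servo_line([.5252,-.0128,.2328],speed=.03);st("z",.1)
r.wait(.3);st("hold",.1)
pic("wrist","w3.png")
E
```

```text
x t17.22 p [525.66 -12.78 236.76] F [-3.4  0.8 17.6] M [-0.02  0.77 -0.04] op 54.5
z t17.57 p [525.64 -12.77 236.61] F [-4.5  1.1 20.5] M [-0.05  1.05 -0.02] op 54.5
hold t17.97 p [525.63 -12.78 236.59] F [-4.7  1.6 20.6] M [-0.07  1.01  0.02] op 54.6
```

View pics/w3.png

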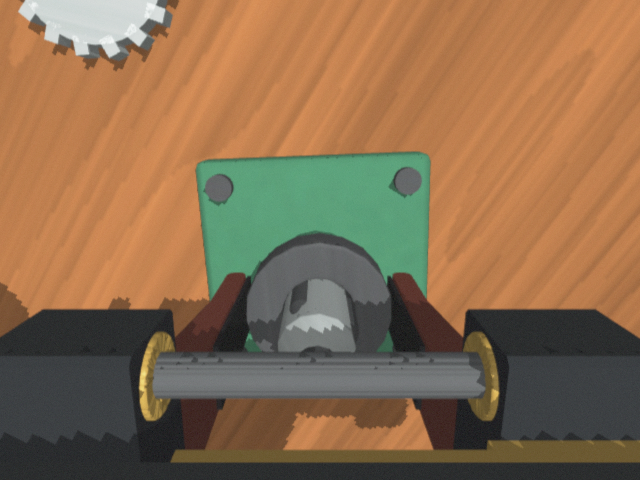

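```bash
python3 - <<'E'
from press import *
from vis import *
import pickle
r.servo_line([.5256,-.0128,.2372],speed=.05);st("unload",.05)
r.let_go();st("open",.05)
r.servo_line([.526,-.0128,.34],speed=.25);st("up")
a=pic("wrist","w4.png")
r.reach([.4867,.2504,.28],[180,0,122]);st("M",.15)
b=pic("wrist","w5.png");pickle.dump((a,b),open("s3.pkl","wb"))
H=cv2.cvtColor(b["frame"],cv2.COLOR_RGB2HSV).astype(int)
m=((H[...,0]>=17)&(H[...,0]<35)&(H[...,1]>90)).astype(np.uint8);m[300:]=0
cs,_=cv2.findContours(m,cv2.RETR_EXTERNAL,cv2.CHAIN_APPROX_NONE);c=max(cs,key=cv2.contourArea)
e=cv2.fitEllipse(cv2.convexHull(c));P=ray(b,*e[0],.006);print(e,P.round(4),np.mean(e[1])/b["fx"]*(b["R"]@P+b["t"])[2])
E
```

```text
unload t18.32 p [525.84 -12.78 237.92] F [ 0.6 -0.1  8.2] M [-0.05 -0.03 -0.  ] op 54.7
open t19.06 p [525.61 -12.81 237.19] F [-0.3  0.3 -0.4] M [-0.05  0.07  0.  ] op 88.1
up t19.62 p [526.01 -12.82 340.07] F [-0.1  0.1 -0.5] M [-0.05  0.03  0.04] op 87.7
M t20.88 p [487.35 249.18 280.45] F [-0.4  0.2  0.1] M [-0.02  0.03 -0.01] op 87.8
((317.762939453125, 240.30348205566406), (78.23039245605469, 79.11028289794922), 61.760250091552734) [0.4873 0.2499 0.006 ] 0.048331143447640695
```

View pics/w4.png

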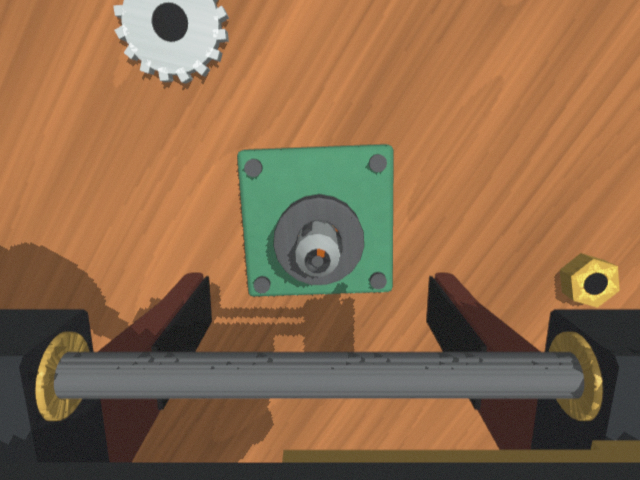

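View pics/w5.png

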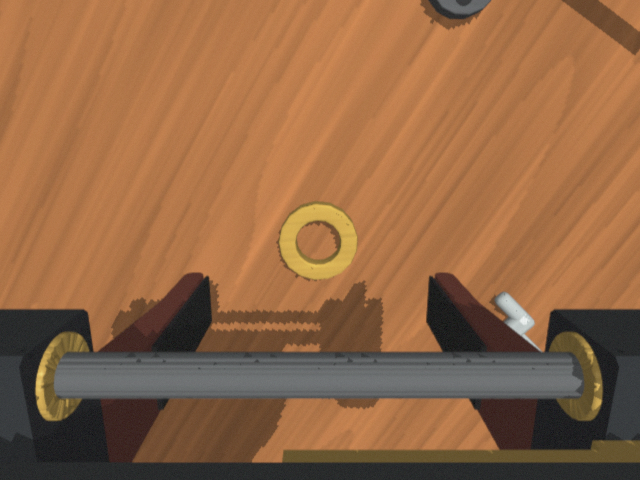

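The large ring is on the arbor, and its outer circle is centred at about (319,240). The medium ring is at (0.4873,0.2499), measuring 48.3 mm across as it should.

```bash
python3 - <<'E'
from press import *
r.servo_line([.4873,.2499,.186],speed=.12);st("down",.25)
r.grab(45);st("grab",.05)
r.servo_line([.4873,.2499,.305],speed=.2);st("lift",.1)
r.reach([.526,-.0128,.305],[180,0,122]);st("over",.3)
for z in [.292,.286,.280,.275,.271,.267,.263]:
    r.servo_line([.526,-.0128,z],speed=.06);s=st("z%.3f"%z,.06)
    F=s["contact_force"]
    if F[2]>10 or np.hypot(F[0],F[1])>8: print("STOP");break
E
```

```text
down t22.11 p [487.54 250.01 186.88] F [ 0.3 -0.6  0. ] M [-0.11  0.05 -0.02] op 88.0
grab t22.89 p [487.27 249.89 185.99] F [0.3 1.2 0.2] M [-0.07  0.06 -0.03] op 47.0
lift t23.73 p [486.97 249.75 302.51] F [ 0.2  0.6 -1.7] M [-0.05  0.04 -0.01] op 46.7
over t25.07 p [526.06 -11.88 304.97] F [-0.4  0.3 -2.5] M [-0.   -0.   -0.01] op 46.7
z0.292 t25.49 p [525.94 -12.82 291.63] F [ 0.9  0.3 -0.7] M [-0.03 -0.04  0.  ] op 47.1
z0.286 t25.80 p [525.96 -12.83 285.83] F [ 0.3 -0.  -0.9] M [-0.04 -0.03  0.06] op 46.8
z0.280 t26.11 p [525.93 -12.8  279.72] F [ 0.3 -0.4 -1.4] M [0.02 0.03 0.02] op 46.5
z0.275 t26.42 p [525.96 -12.78 274.77] F [-1.3 -0.4 -1.8] M [ 0.01  0.07 -0.02] op 46.6
z0.271 t26.73 p [525.98 -12.78 270.85] F [-0.1 -0.3 -1. ] M [-0.06  0.02 -0.  ] op 46.5
z0.267 t27.03 p [525.96 -12.93 266.38] F [ 0.8 -0.8 -4.1] M [-0.28 -0.18 -0.05] op 46.6
z0.263 t27.34 p [525.96 -12.93 262.78] F [-0.7 -1.8 -2.3] M [-0.36 -0.01 -0.03] op 46.7
```

```bash
cat > press2.py <<'E'
from hlp import *
def press2(z,zmin,stop,base=3.5,x=.526,y=-.0128,coarse=.0015,fine=.0006):
    F=np.zeros(3)
    while z>zmin:
        s=r.sense();dz=max(0,s["tcp_pos"][2]-z-.0003)
        z-=coarse if F[2]<base else fine
        r.servo_line([x-.33*dz,y,z],speed=.04);r.wait(.05)
        s=r.sense();F=np.array(s["contact_force"]);print("%.4f"%z,np.round(s["tcp_pos"]*1000,2),np.round(F,1),"t%.1f"%s["clock"])
        if F[2]>stop: return z
        if np.hypot(F[0],F[1])>8: print("LAT");return z
    return z
E
python3 - <<'E'
from press2 import *
z=press2(.263,.2495,18.5)
st("hold",.3);st("hold",.2);print(np.round(r.sense()["orientation"],2))
E
```

```text
0.2615 [526.01 -12.89 261.92] [-2.1 -2.5  2.6] t27.6
0.2600 [526.   -12.88 260.35] [-2.1 -3.1  4.5] t27.9
0.2594 [526.02 -12.89 259.71] [-2.3 -3.6  5.3] t28.2
0.2588 [526.04 -12.87 259.09] [-2.6 -2.6  5. ] t28.5
0.2582 [526.04 -12.88 258.53] [-2.3 -3.1  5. ] t28.8
0.2576 [526.04 -12.88 257.93] [-2.8 -3.9  4.9] t29.1
0.2570 [526.04 -12.88 257.33] [-2.9 -2.5  5.3] t29.4
0.2564 [526.04 -12.88 256.76] [-2.4 -1.8  5.3] t29.7
0.2558 [526.04 -12.9  256.15] [-2.4 -3.5  5.4] t30.0
0.2552 [526.04 -12.89 255.58] [-3.  -2.5  5.4] t30.3
0.2546 [526.04 -12.88 255.  ] [-2.1 -3.1  4.6] t30.6
0.2540 [526.03 -12.9  254.7 ] [-3.1 -1.8  7.3] t30.9
0.2534 [525.98 -12.88 254.56] [-4.  -2.8  8.5] t31.2
0.2528 [525.87 -12.89 254.42] [-4.5 -3.1 10.5] t31.5
0.2522 [525.79 -12.9  254.26] [-4.8 -2.3 12. ] t31.8
0.2516 [525.69 -12.89 254.1 ] [-4.5 -2.3 13.8] t32.1
0.2510 [525.61 -12.9  253.94] [-5.2 -2.3 16.1] t32.4
0.2504 [525.54 -12.89 253.78] [-5.  -2.9 15.6] t32.7
0.2498 [525.43 -12.9  253.64] [-6.5 -2.  18.8] t33.0
hold t33.34 p [525.43 -12.9  253.61] F [-6.4 -2.7 18.4] M [-0.63  1.23 -0.01] op 47.0
hold t33.54 p [525.43 -12.88 253.63] F [-6.2 -2.1 18.3] M [-0.57  1.32  0.03] op 46.6
[179.8    0.18 122.  ]
```

```bash
python3 - <<'E'
from press2 import *
from vis import *
import pickle
r.servo_line([.5244,.0132*-1+.0006,.2486],speed=.04);st("press",.1);st("press",.35)
r.servo_line([.5256,-.0128,.2536],speed=.06);st("unload",.05)
r.let_go();st("open",.05)
r.servo_line([.526,-.0128,.34],speed=.25);st("up")
a=pic("wrist","w6.png")
r.reach([.4668,-.2443,.28],[180,0,60]);st("S",.2)
b=pic("wrist","w7.png");pickle.dump((a,b),open("s4.pkl","wb"))
H=cv2.cvtColor(b["frame"],cv2.COLOR_RGB2HSV).astype(int)
m=((H[...,1]<70)&(H[...,2]>150)).astype(np.uint8);m[300:]=0;m[:,:220]=0;m[:,420:]=0
cs,_=cv2.findContours(m,cv2.RETR_EXTERNAL,cv2.CHAIN_APPROX_NONE);c=max(cs,key=cv2.contourArea)
e=cv2.fitEllipse(cv2.convexHull(c));P=ray(b,*e[0],.004);print(e,P.round(4),np.mean(e[1])/b["fx"]*(b["R"]@P+b["t"])[2])
E
```

```text
press t33.89 p [525.1  -12.8  253.19] F [-5.7 -2.5 21. ] M [-0.71  1.27 -0.01] op 47.0
press t34.24 p [525.11 -12.79 253.21] F [-6.5 -2.3 21. ] M [-0.67  1.24  0.01] op 46.9
unload t34.54 p [525.84 -12.86 254.63] F [-2.4 -1.8  9.3] M [-0.57  0.64  0.02] op 47.0
open t35.38 p [525.61 -12.79 253.64] F [-0.5 -1.2  0.3] M [-0.07  0.03  0.04] op 87.9
up t35.88 p [526.08 -12.81 340.95] F [ 1.8 -0.  -0.6] M [ 0.04 -0.03 -0.02] op 88.1
S t37.10 p [ 467.39 -243.26  280.4 ] F [ 0.3 -1.   0. ] M [-0.02  0.06  0.  ] op 87.7
((320.980712890625, 241.56552124023438), (63.59651565551758, 63.92579650878906), 111.05509948730469) [ 0.4684 -0.2441  0.004 ] 0.039515656249894865
```

View pics/w6.png

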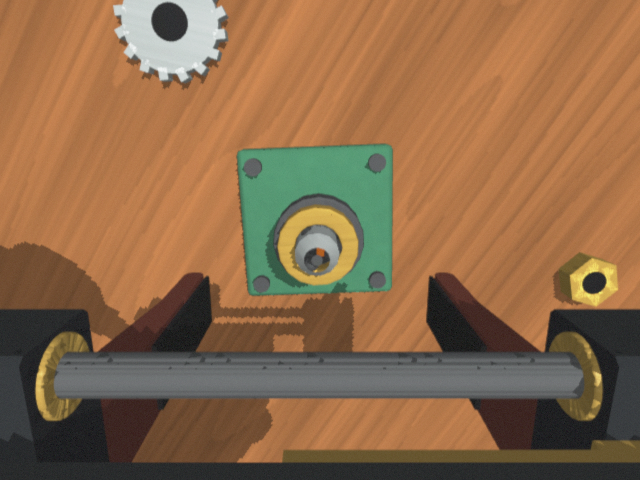

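View pics/w7.png

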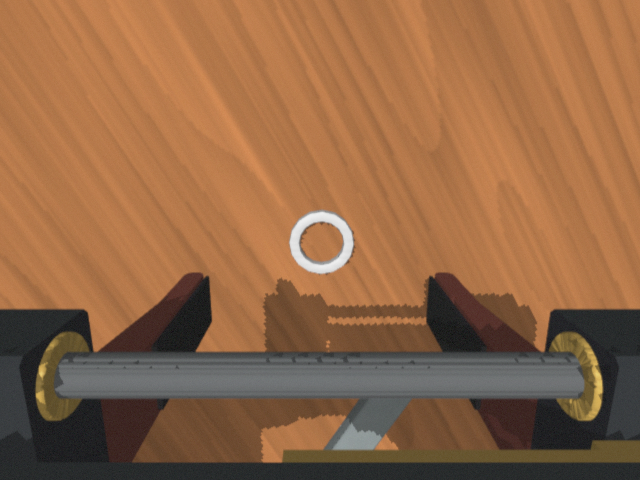

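The medium ring is centred on the arbor over the large one. The small ring is at (0.468,-0.2442), measuring 39.5 mm across as it should. No neighbour is near the fingers.

```bash
python3 - <<'E'
from press2 import *
r.servo_line([.468,-.2442,.1855],speed=.12);st("down",.3)
r.grab(45);st("grab",.05)
r.servo_line([.468,-.2442,.305],speed=.2);st("lift",.1)
r.reach([.526,-.0128,.305],[180,0,60]);st("over",.3)
for z in [.292,.286,.281,.277,.274,.271]:
    r.servo_line([.526,-.0128,z],speed=.06);s=st("z%.3f"%z,.06)
    F=s["contact_force"]
    if F[2]>10 or np.hypot(F[0],F[1])>8: print("STOP");break
E
```

```text
down t38.39 p [ 468.14 -244.3   186.13] F [-0.6  0.  -0.8] M [-0.09  0.04  0.  ] op 87.6
grab t39.30 p [ 468.01 -244.21  185.48] F [ 0.6 -0.6  0.2] M [-0.03  0.01 -0.02] op 37.9
lift t40.15 p [ 467.69 -244.03  302.68] F [ 0.1  0.5 -0.4] M [-0.02  0.09 -0.04] op 38.2
over t41.39 p [525.99 -13.83 305.  ] F [ 0.1 -0.4 -0.7] M [-0.04  0.06 -0.01] op 37.7
z0.292 t41.82 p [525.93 -12.77 291.62] F [-0.6 -0.1 -1. ] M [-0.1   0.16 -0.02] op 38.2
z0.286 t42.12 p [525.96 -12.75 285.82] F [ 0.3  0.4 -0.2] M [-0.04  0.13 -0.01] op 37.7
z0.281 t42.43 p [525.96 -12.78 280.81] F [ 0.8  0.2 -0.6] M [-0.03  0.11  0.05] op 37.6
z0.277 t42.74 p [525.97 -12.81 276.86] F [-0.5 -0.2 -1. ] M [-0.04  0.13 -0.  ] op 38.2
z0.274 t43.05 p [525.98 -12.79 273.88] F [ 0.5  0.3 -0.5] M [-0.03  0.06 -0.04] op 38.3
z0.271 t43.36 p [526.01 -12.78 270.91] F [ 0.9 -0.2 -2.1] M [-0.07  0.09  0.04] op 37.9
```

```bash
python3 - <<'E'
from press2 import *
z=press2(.271,.2605,20.5,base=2.5)
st("hold",.3);st("hold",.2);print(np.round(r.sense()["orientation"],2))
E
```

```text
0.2695 [526.06 -12.76 269.55] [ 0.5 -0.7 -1.6] t43.7
0.2680 [526.16 -12.81 268.09] [ 2.3 -0.5 -0.5] t44.0
0.2665 [526.21 -12.86 266.67] [ 4.1 -1.1 -0.2] t44.3
0.2650 [526.17 -12.84 265.85] [ 2.9 -0.8  5. ] t44.6
0.2644 [526.05 -12.84 265.8 ] [2.3 0.5 8.2] t44.9
0.2638 [525.93 -12.83 265.72] [ 2.1 -0.6  9.2] t45.2
0.2632 [525.83 -12.81 265.63] [ 1.1 -0.  11.1] t45.5
0.2626 [525.71 -12.79 265.52] [ 1.4 -0.  13.1] t45.8
0.2620 [525.62 -12.79 265.34] [ 1.2  0.4 14.4] t46.1
0.2614 [525.53 -12.79 265.22] [ 1.   0.7 16.5] t46.4
0.2608 [525.44 -12.78 265.05] [-0.6 -0.1 18.2] t46.7
0.2602 [525.35 -12.77 264.91] [-0.6  0.5 20.2] t47.0
hold t47.26 p [525.34 -12.78 264.88] F [-0.7  0.6 18.8] M [ 0.06  0.36 -0.06] op 38.0
hold t47.46 p [525.35 -12.8  264.88] F [-1.5 -0.9 19.3] M [ 0.05  0.32 -0.02] op 37.8
[ 1.7966e+02 -1.7000e-01  6.0000e+01]
```

```bash
python3 - <<'E'
from press2 import *
import pickle
r.servo_line([.5252,-.0128,.2594],speed=.04);st("press",.1);st("press",.35)
r.servo_line([.5256,-.0128,.2650],speed=.06);st("unload",.05)
r.let_go();st("open",.05)
r.servo_line([.526,-.0128,.36],speed=.25);st("up")
a=pic("wrist","w8.png")
r.reach([.40,.25,.40],[180,0,120]);st("away",.1)
b=pic("scene","s8.png");c=pic("top","t8.png");pickle.dump((a,b,c),open("s5.pkl","wb"))
x=b["frame"][215:295,265:365,::-1];cv2.imwrite("pics/s8z.png",cv2.resize(x,(750,600),interpolation=cv2.INTER_CUBIC))
E
```

```text
press t47.81 p [525.63 -12.78 264.5 ] F [-3.   0.2 22. ] M [ 0.07  0.84 -0.05] op 38.0
press t48.16 p [525.65 -12.78 264.54] F [-2.8  0.4 22.5] M [ 0.14  0.78 -0.01] op 37.9
unload t48.46 p [525.86 -12.82 265.72] F [ 2.2 -0.5  8.4] M [-0.03 -0.32  0.07] op 37.6
open t49.41 p [525.61 -12.79 265.01] F [-0.7 -0.5  0. ] M [-0.09  0.1  -0.02] op 87.7
up t49.94 p [526.03 -12.82 360.29] F [ 0.4 -0.2 -1.2] M [-0.08  0.08  0.01] op 87.9
away t51.23 p [400.72 249.15 399.38] F [-0.4  0.9 -0.1] M [-0.01  0.01 -0.01] op 87.5
```

View pics/w8.png

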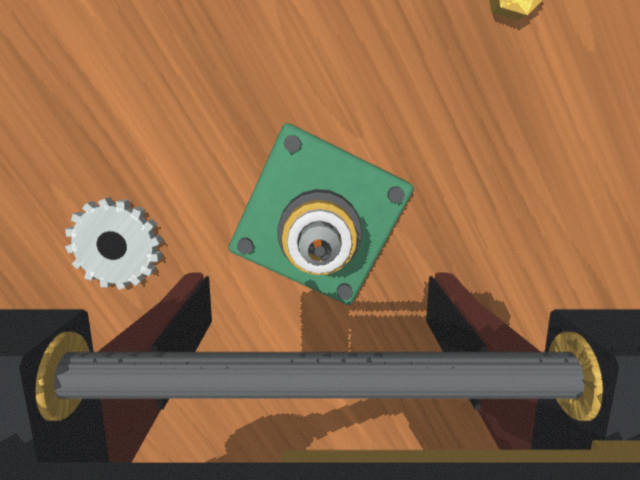

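View pics/s8z.png

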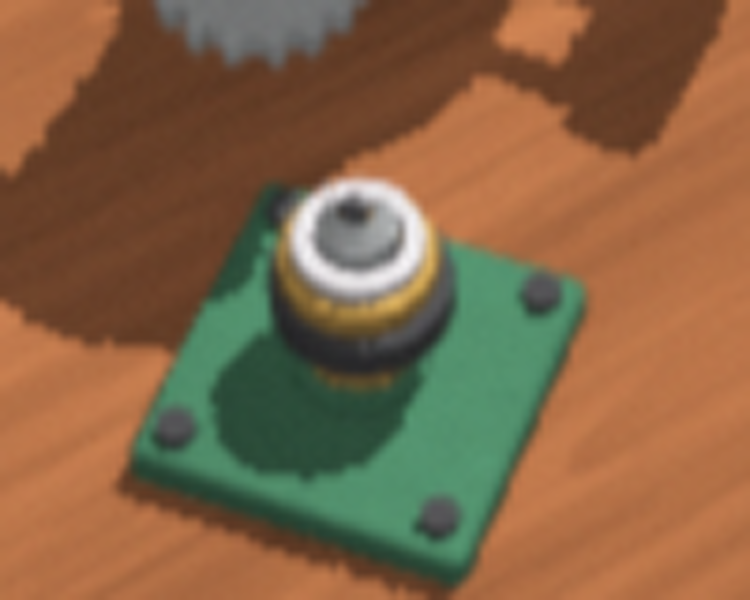

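View pics/t8.png

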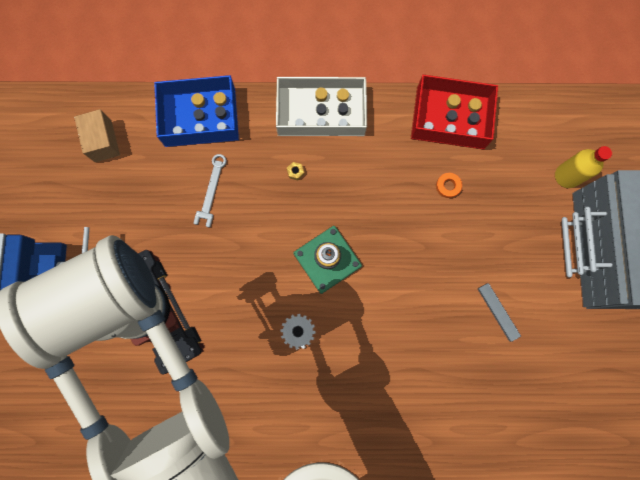

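The stack shows dark, brass, then pale, concentric around the arbor at top-view pixel (328,255), with no visible gap in the side view. The bystanders in view are where they were. Handing in.

```bash
python3 - <<'E'
from hlp import *
st("end",.2);print(r.hand_in())
E
```

```text
end t51.52 p [400.31 249.64 399.92] F [-0.  -0.3 -0.2] M [-0.07  0.03  0.01] op 87.9
the job is handed in; nothing more can be done
None
```

I threaded the large, medium and small rings onto the arbor in that order, pressed each one home, released the stack and handed in at 51.5 s, within the 72 s limit.

**Pressing:** Each ring was held at its peak push for about 0.4–0.5 s. The push is the wrist reading plus the ring's weight.

| Ring | Peak push | Underside when it met what lay below (above table) |
|---|---|---|
| Large | about 23 N | 52–53 mm |
| Medium | about 22 N | 68.8 mm |
| Small | about 23 N | 80.4 mm |

- **Load limit:** the highest reading in the log was about 22.5 N, well under the 30 N limit. Because of the arbor's drag, the load reaching the washer was a few newtons less than the push.
- **Spacing:** the contact heights differ by about 16 and 12 mm, which match the ring thicknesses to within half a millimetre or so.

**Last checks:**
- The wrist, scene and top pictures show the stack concentric around the arbor with no visible gap. Gaps and flatness were judged only from these pictures and the contact heights.
- The wrench, hex nut, cutter, stone and orange ring are where they were in the top view. The arm hid the die in that last picture, so I did not recheck it, but the gripper never went down near it.
- A sideways load of up to about 7 N appeared while pressing the large and medium rings. Shifting the arm only partly relieved it, and it was gone once each ring was released.

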